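# Fit locating pillars to finned housings by bore depth

### The arm

A 6-joint arm with a two-finger parallel gripper is mounted at the origin on the work surface. World frame = base frame: x ahead of the robot, y to its left, z up, the work surface at z = 0. Lengths are in m, angles in rad, forces in N, time in s.
With the tool pointing down it reaches from about 0.4 to 0.825 m from the base axis. Payload 7 kg.
Tool frame: the origin (TCP) lies at the very end of the fingers, on their centre line; the grasp point (between the pads) lies arm.hold_point_z behind it (arm.hold_point_z is the distance from the TCP to the grasp point, in m); z points along the fingers, y is the line along which they close (so a half turn about z gives the same grasp; the last joint's range is limited). The gripper opens to 85 mm and grips with 20 to 120 N. Pads are 22 mm wide; open, the fingers measure 114 mm over their backs; the gripper's body (76 mm by 85 mm) begins 54 mm behind the grasp point. The pads swing forward as they close: fully open they stand 13 mm farther back than shut.
Start: joints at [-0.904, 0.359, 0.012, 0, -1.224, -0.288], TCP at [0.25, -0.627, 0.211] pointing down, gripper open.
Joint ranges: [-3.07, 3.07], [-1.43, 2.12], [-1.02, 1.25], [-3.03, 1.67], [-3.05, -0], [-3.03, 3.03]. Speed limits (rad/s): [2.39, 2.39, 3.01, 3.14, 3.14, 3.14].

### API

Orientations are given as a rotation vector (axis times angle).
In Python, from bench import arm gives the robot as it stands.
- The arm moves only by the shell command python3 -m creep 'ROWS'. ROWS is a JSON object of lists of equal length, an entry for each row: "offset": the shift along the tool's x, y, z in m, a list of three; "turn": the turn about the tool's z in degrees; "claw": the closure, from -1 (fully open) to 1 (shut). A call has 1 to 10 rows; each row is the pose to reach, as a shift and turn from the pose commanded when the call began, along the tool's axes at that moment; what a row does not reach only later rows make up. A row lasts 1/10 s, in which the tool goes at most 50 mm and 8.59 degrees, less where a joint would pass 70% of its speed; a pose out of reach is approached as far as the arm can. A call with a gripper value outside its range is refused whole. The fingers move at their own pace and stop on an object; the grip force is fixed at half the most. Time passes only in rows, so rows that repeat a pose let the fingers close. It gives the time, the measured TCP pose, the force, the opening and the grip force at its end, in the units of the state.
- arm.read_state(): the state, without advancing time (a new reading comes with each control period).
- arm.capture(name): name is "scene" or "top"; returns a dict with "color" (400x640x3 uint8, red, green, blue), "intrinsics" (3x3 intrinsics, pixels), "cam_to_world" (4x4, takes a point from camera to world coordinates). Camera axes: x right, y up, looking along -z (the intrinsics and any distortion apply to the point x, -y, -z); pixel columns grow to the right and rows downward; lengths in m; the calibration is good to about 2 mm. A picture is of the moment at which its call begins. There is no depth.
- arm.sign_off(): hands the job in; it is judged then, once.
The state is a dict: "clock": time; "joint_pos": joint angles; "qvel": joint speeds; "tau": joint torques, N m; "eef_pos": TCP position; "ee_rot": TCP orientation; "contact_force": force on the tool from outside, world axes, zero at the start; "wrist_torque": the same for the moment, N m; "opening": finger opening in m; "grasp_force": force on a finger pad.
Only numpy, scipy, OpenCV 4.12 (cv2) and the standard library are available. Lean on these libraries where they do the work, as an engineer would, in place of code of your own. Each camera call takes 0.05 s, during which the arm holds its last target. There are 200 camera calls.

### The job

Close the toggle clamp behind every housing in the fixture with a push of a fingertip, then find out with the depth rod how deep the housings' bores are, and stand in each bore the pillar that suits it: resting upright on the bottom of the bore with the underside of its head 15 mm above the housing's top face, so that a cover will lie level. At the end the depth rod stands back in its stand, the pillars not needed stand in the rack, the clamps stay closed, and the other things on the bench have been left alone.

Things in the scene. Friction and masses are not known exactly. Their poses are not given: they have to be found in the camera images.
- housing_a: Finned aluminium housing 90 (x) x 76 (y) x 75 mm high, loose in a nest; may be absent. Origin: in its underside, below the blind bore, whose mouth is at z +75 in the flat top face (x -27 to +63, y -38 to +38 mm); z up, +x towards its clamp. Bore 23 mm wide, 2 mm chamfer, flat-bottomed, drilled 25, 40 or 55 mm deep: nothing outside shows which; housings may be alike.
- housing_b: Finned aluminium housing 90 (x) x 76 (y) x 75 mm high, loose in a nest; may be absent. Origin: in its underside, below the blind bore, whose mouth is at z +75 in the flat top face (x -27 to +63, y -38 to +38 mm); z up, +x towards its clamp. Bore 23 mm wide, 2 mm chamfer, flat-bottomed, drilled 25, 40 or 55 mm deep: nothing outside shows which; housings may be alike.
- housing_c: Finned aluminium housing 90 (x) x 76 (y) x 75 mm high, loose in a nest; may be absent. Origin: in its underside, below the blind bore, whose mouth is at z +75 in the flat top face (x -27 to +63, y -38 to +38 mm); z up, +x towards its clamp. Bore 23 mm wide, 2 mm chamfer, flat-bottomed, drilled 25, 40 or 55 mm deep: nothing outside shows which; housings may be alike.
- housing_d: Finned aluminium housing 90 (x) x 76 (y) x 75 mm high, loose in a nest; may be absent. Origin: in its underside, below the blind bore, whose mouth is at z +75 in the flat top face (x -27 to +63, y -38 to +38 mm); z up, +x towards its clamp. Bore 23 mm wide, 2 mm chamfer, flat-bottomed, drilled 25, 40 or 55 mm deep: nothing outside shows which; housings may be alike.
- nest_1 (a point): Point on the seat of a nest, on the dark fixture plate 25 mm above the bench, where a seated housing has its origin (its bore mouth then at z +75 mm, give or take 2 mm sideways). +x points away from the robot to the nest's clamp. Four nests in a row along y, 92 mm apart, with rails 10 mm high round them. A nest may be empty.
- nest_2 (a point): Point on the seat of a nest, on the dark fixture plate 25 mm above the bench, where a seated housing has its origin (its bore mouth then at z +75 mm, give or take 2 mm sideways). +x points away from the robot to the nest's clamp. Four nests in a row along y, 92 mm apart, with rails 10 mm high round them. A nest may be empty.
- nest_3 (a point): Point on the seat of a nest, on the dark fixture plate 25 mm above the bench, where a seated housing has its origin (its bore mouth then at z +75 mm, give or take 2 mm sideways). +x points away from the robot to the nest's clamp. Four nests in a row along y, 92 mm apart, with rails 10 mm high round them. A nest may be empty.
- nest_4 (a point): Point on the seat of a nest, on the dark fixture plate 25 mm above the bench, where a seated housing has its origin (its bore mouth then at z +75 mm, give or take 2 mm sideways). +x points away from the robot to the nest's clamp. Four nests in a row along y, 92 mm apart, with rails 10 mm high round them. A nest may be empty.
- clamp_1 (a joint): Handle of the toggle clamp behind nest_1, rad. 0 open: red handle upright, leaning 0.175 towards the robot, its arm raised. Over 1.6 closed: handle down, away from the robot. Pivot (along y) at x +106, z +92 mm from the nest; handle 105 long, outer 58 mm a sleeve 17 thick. A push of 3 N at its near side passes dead centre; beyond 0.6 it drops closed. Raised arm: x +58 to +103, up to z +148 mm.
- clamp_2 (a joint): Handle of the toggle clamp behind nest_2, rad. 0 open: red handle upright, leaning 0.175 towards the robot, its arm raised. Over 1.6 closed: handle down, away from the robot. Pivot (along y) at x +106, z +92 mm from the nest; handle 105 long, outer 58 mm a sleeve 17 thick. A push of 3 N at its near side passes dead centre; beyond 0.6 it drops closed. Raised arm: x +58 to +103, up to z +148 mm.
- clamp_3 (a joint): Handle of the toggle clamp behind nest_3, rad. 0 open: red handle upright, leaning 0.175 towards the robot, its arm raised. Over 1.6 closed: handle down, away from the robot. Pivot (along y) at x +106, z +92 mm from the nest; handle 105 long, outer 58 mm a sleeve 17 thick. A push of 3 N at its near side passes dead centre; beyond 0.6 it drops closed. Raised arm: x +58 to +103, up to z +148 mm.
- clamp_4 (a joint): Handle of the toggle clamp behind nest_4, rad. 0 open: red handle upright, leaning 0.175 towards the robot, its arm raised. Over 1.6 closed: handle down, away from the robot. Pivot (along y) at x +106, z +92 mm from the nest; handle 105 long, outer 58 mm a sleeve 17 thick. A push of 3 N at its near side passes dead centre; beyond 0.6 it drops closed. Raised arm: x +58 to +103, up to z +148 mm.
- pillar_1: Locating pillar: green cylindrical head 28 mm across, 36 mm high, on a steel shank 20 mm across, 40 mm long, its foot tapered over 5 mm to 16; 0.1 to 0.25 kg. Origin: on the axis where shank meets head (head z 0 to +36, foot z -40 mm). Starts hanging upright in the rack, its head on the plate. Suits a bore 25 mm deep.
- pillar_2: Locating pillar: green cylindrical head 28 mm across, 36 mm high, on a steel shank 20 mm across, 40 mm long, its foot tapered over 5 mm to 16; 0.1 to 0.25 kg. Origin: on the axis where shank meets head (head z 0 to +36, foot z -40 mm). Starts hanging upright in the rack, its head on the plate. Suits a bore 25 mm deep.
- pillar_3: Locating pillar: yellow cylindrical head 28 mm across, 36 mm high, on a steel shank 20 mm across, 55 mm long, its foot tapered over 5 mm to 16; 0.1 to 0.25 kg. Origin: on the axis where shank meets head (head z 0 to +36, foot z -55 mm). Starts hanging upright in the rack, its head on the plate. Suits a bore 40 mm deep.
- pillar_4: Locating pillar: yellow cylindrical head 28 mm across, 36 mm high, on a steel shank 20 mm across, 55 mm long, its foot tapered over 5 mm to 16; 0.1 to 0.25 kg. Origin: on the axis where shank meets head (head z 0 to +36, foot z -55 mm). Starts hanging upright in the rack, its head on the plate. Suits a bore 40 mm deep.
- pillar_5: Locating pillar: red cylindrical head 28 mm across, 36 mm high, on a steel shank 20 mm across, 70 mm long, its foot tapered over 5 mm to 16; 0.1 to 0.25 kg. Origin: on the axis where shank meets head (head z 0 to +36, foot z -70 mm). Starts hanging upright in the rack, its head on the plate. Suits a bore 55 mm deep.
- pillar_6: Locating pillar: red cylindrical head 28 mm across, 36 mm high, on a steel shank 20 mm across, 70 mm long, its foot tapered over 5 mm to 16; 0.1 to 0.25 kg. Origin: on the axis where shank meets head (head z 0 to +36, foot z -70 mm). Starts hanging upright in the rack, its head on the plate. Suits a bore 55 mm deep.
- rack: Blue pillar rack, loose but heavy (1.8 kg): a plate 180 (x) x 125 (y) x 12 mm, its top 85 mm above the bench, on two end legs. Origin: centre of its underside, on the bench. Six round holes 23 mm wide at x -60, 0, +60 and y -30, +30 mm; in each a pillar hangs by its head.
- depth_rod: Depth rod: steel rod 12 mm across and 100 mm long, above it a ribbed orange handle 26 mm across and 50 mm high; about 0.1 kg. Origin: the flat tip of the rod, z up along the rod (handle z +100 to +150 mm). Black rings at 25, 40 and 55 mm from the tip. Stands upright in its stand at the start.
- stand: Stand of the depth rod, fixed: grey foot 90 x 90 x 15 mm with a black block 44 x 44 mm, top at 75 mm, and in it a hole 16 mm across with a 3 mm chamfer, its bottom 15 mm above the bench. Origin: centre of the underside, on the hole's axis.
- chuck: Bystander: dark steel collet chuck standing on its flange, 62 mm across, 105 mm high. Origin: centre of its underside. To be left alone.
- vise_block: Bystander: aluminium block with two brass jaws, 80 x 55 x 47 mm. Origin: centre of its underside. To be left alone.
- oil: Bystander: oil bottle, 56 mm across, 110 mm high, red cap. Origin: centre of its underside. To be left alone.
Things that resemble listed ones, but are neither listed nor needed, are in the scene too. Leave any black look-alike of the pillar_3 alone.

How it is judged:
By the outcome, as a careful person would: the job done as asked, in the order asked, and still so for the second after the job is handed in, with the robot touching nothing.
Of housing_a, housing_b, housing_c, housing_d only 2 to 3 are there at a start; the rules pass over those that are not, and their reading is None.
At some moment in a run one of rack may be knocked a few centimetres aside while the robot is not near it.
Once in a run the grip may slacken for a moment while it holds something.
It also fails if it takes over 210 s, if anything falls off the work surface, if the arm or the gripper's body presses on something with over 40 N, if the wrist force passes 120 N, or if a joint passes its speed limit or range.

## Working session

There is one attempt and no reset: what is moved stays moved. The work goes in short steps, Python scripts to look and compute and a shell command to move; the robot and the scene stay as the last step left them, time stands still between calls to the robot, and variables do not carry over. Pictures are saved under pics/ and viewed, at most 14 in all, crops included, and the job is handed in when it is done.

```bash
ls; mkdir -p pics
python3 - <<'E'
from bench import arm
import cv2,numpy as np
s=arm.read_state();print({k:np.round(v,3).tolist() for k,v in s.items()},arm.hold_point_z)
for n in("scene","top"):
    c=arm.capture(n);cv2.imwrite(f"pics/{n}0.png",c["color"][:,:,::-1]);print(n,np.round(c["intrinsics"],1).tolist(),np.round(c["cam_to_world"],4).tolist(),[k for k in c])
E
```

```text
pics
{'clock': 0.0, 'joint_pos': [-0.904, 0.359, 0.011, -0.0, -1.224, -0.288], 'qvel': [0.0, 0.001, -0.001, -0.001, 0.001, 0.001], 'tau': [0.001, -58.334, 29.342, 6.937, -0.006, -0.0], 'eef_pos': [0.249, -0.627, 0.21], 'ee_rot': [0.591, -3.085, -0.002], 'contact_force': [-0.149, 0.187, 0.728], 'wrist_torque': [0.034, 0.009, 0.067], 'grasp_force': 0.0, 'opening': 0.086} 0.0187
scene [[377.8, 0.0, 317.0], [0.0, 377.8, 196.0], [0.0, 0.0, 1.0]] [[0.4248, -0.7264, 0.5403, 1.0979], [0.9052, 0.349, -0.2424, -0.2443], [-0.0124, 0.592, 0.8058, 0.8256], [0.0, 0.0, 0.0, 1.0]] ['color', 'intrinsics', 'cam_to_world']
top [[487.0, 0.0, 318.0], [0.0, 487.0, 199.1], [0.0, 0.0, 1.0]] [[0.0278, 0.9966, -0.0776, 0.5037], [-0.9996, 0.0281, 0.0021, 0.0064], [0.0043, 0.0775, 0.997, 1.3559], [0.0, 0.0, 0.0, 1.0]] ['color', 'intrinsics', 'cam_to_world']
```

View pics/scene0.png

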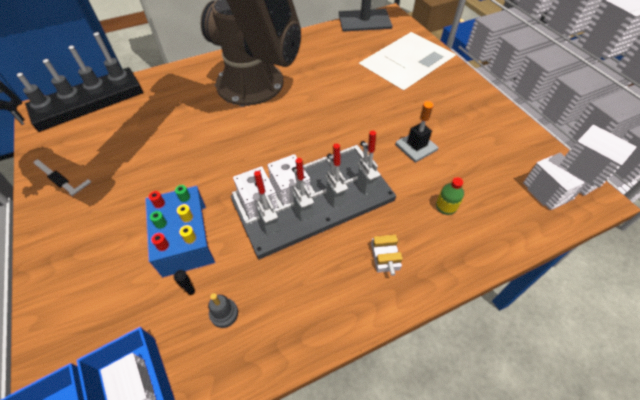

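View pics/top0.png

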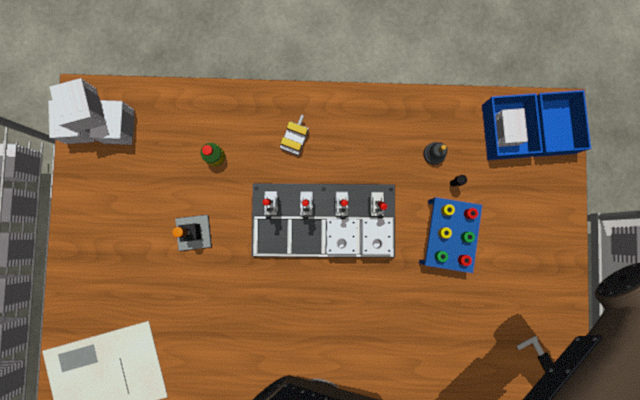

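The scene view shows four clamps with red handles up, at (259,182), (299,168), (336,154) and (372,141). Housings sit only in the two nests to the left. The rack is near (178,225) and the orange rod handle near (427,112). The top view shows the housings' bores at (342,243) and (377,243), the rack at (453,236) and the stand at (192,233).

```bash
cat > h.py <<'E'
from bench import arm
import cv2,numpy as np
from scipy.spatial.transform import Rotation as R
def cap(n):
    c=arm.capture(n);return c["color"][:,:,::-1].copy(),c["intrinsics"],c["cam_to_world"]
def ray(c,u,v):
    d=c[2][:3,:3]@np.array([(u-c[1][0,2])/c[1][0,0],-(v-c[1][1,2])/c[1][1,1],-1.]);return c[2][:3,3],d/np.linalg.norm(d)
def proj(c,p):
    q=c[2][:3,:3].T@(np.array(p)-c[2][:3,3]);return c[1][0,2]+c[1][0,0]*q[0]/-q[2],c[1][1,2]-c[1][1,1]*q[1]/-q[2]
def atz(c,u,v,z):
    o,d=ray(c,u,v);return o+d*(z-o[2])/d[2]
def tri(c1,p1,c2,p2):
    (a,d),(b,e)=ray(c1,*p1),ray(c2,*p2);t=np.linalg.lstsq(np.c_[d,-e],b-a,rcond=None)[0]
    P,Q=a+d*t[0],b+e*t[1];return (P+Q)/2,np.linalg.norm(P-Q)
def crop(c,x0,y0,w,h,k,name):
    cv2.imwrite(name,cv2.resize(c[0][y0:y0+h,x0:x0+w],None,fx=k,fy=k,interpolation=cv2.INTER_CUBIC))
def move(p,yaw=None):
    s=arm.read_state();M=R.from_rotvec(s["ee_rot"]).as_matrix();print("pos",np.round(s["eef_pos"],4),"toolx",np.round(M[:,0],3),"F",np.round(s["contact_force"],1),"open",round(float(s["opening"]),4),"t",round(float(s["clock"]),2))
    print("offset",np.round(M.T@(np.array(p)-s["eef_pos"]),4))
E
python3 - <<'E'
from h import *
t=cap("top");s=cap("scene")
crop(t,245,175,160,95,5,"pics/t1.png");crop(s,140,120,260,160,3,"pics/s1.png")
a=np.zeros((580,800,3),np.uint8)
def put(c,x,y,w,h,k,X,Y): a[Y:Y+h*k,X:X+w*k]=cv2.resize(c[0][y:y+h,x:x+w],None,fx=k,fy=k,interpolation=cv2.INTER_CUBIC)
put(t,415,190,80,90,4,0,0);put(t,165,205,55,55,5,330,0);put(s,390,90,60,80,4,610,0);put(s,135,170,80,55,4,0,360);put(s,135,215,80,50,4,330,360)
cv2.imwrite("pics/m1.png",a)
E
```

```text
Traceback (most recent call last):
ValueError: could not broadcast input array from shape (320,240,3) into shape (320,190,3)
```

View pics/t1.png

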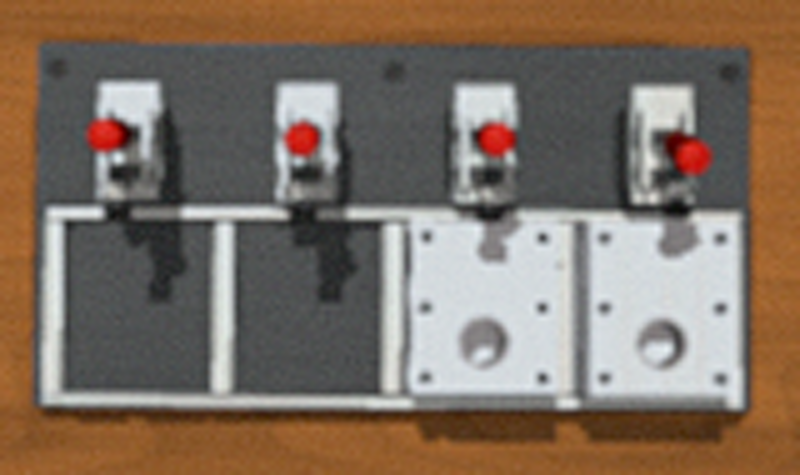

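View pics/s1.png

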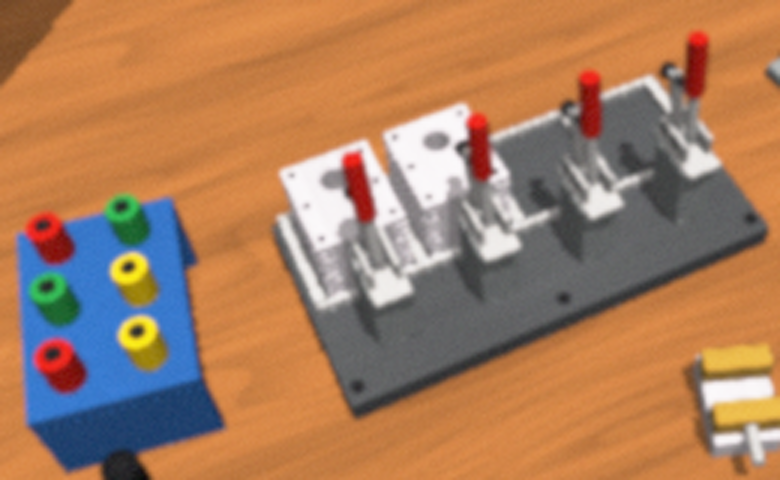

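The top crop shows bore mouths at full-image (377.2,243.8) and (341.8,243.6). The red handle tips of their clamps are at (383.4,206) and (344.4,202.6). The scene crop shows the same bores at (252.3,180.0) and (285.3,166.7), and the handle tips at (257.3,172.7) and (299.3,159.7).

Run:
```python
from h import *
t=cap("top");s=cap("scene")
a=np.zeros((590,800,3),np.uint8)
def put(c,x,y,w,h,k,X,Y): a[Y:Y+h*k,X:X+w*k]=cv2.resize(c[0][y:y+h,x:x+w],None,fx=k,fy=k,interpolation=cv2.INTER_CUBIC)
put(t,415,190,80,90,5,0,0);put(t,165,205,55,55,5,410,0);put(s,390,90,60,70,4,410,290);
cv2.imwrite("pics/m1.png",a)
for n,T,S in [("boreR",(377.2,243.8),(252.3,180.0)),("boreL",(341.8,243.6),(285.3,166.7)),("hR",(383.4,206),(257.3,172.7)),("hL",(344.4,202.6),(299.3,159.7))]:
    print(n,np.round(tri(t,T,s,S)[0],4),round(tri(t,T,s,S)[1],4), np.round(atz(t,*T,.1),4),np.round(atz(s,*S,.1),4))
```

```text
boreR [ 0.4912 -0.1502  0.0926] 0.0046 [ 0.4905 -0.1515  0.1   ] [ 0.4982 -0.149   0.1   ]
boreL [ 0.489  -0.0594  0.0952] 0.003 [ 0.4885 -0.0605  0.1   ] [ 0.4936 -0.0592  0.1   ]
hR [ 0.5806 -0.149   0.2171] 0.0014 [ 0.5883 -0.1657  0.1   ] [ 0.4814 -0.1299  0.1   ]
hL [ 0.5864 -0.0564  0.2185] 0.0034 [ 0.5943 -0.0647  0.1   ] [ 0.4873 -0.0178  0.1   ]
```

View pics/m1.png

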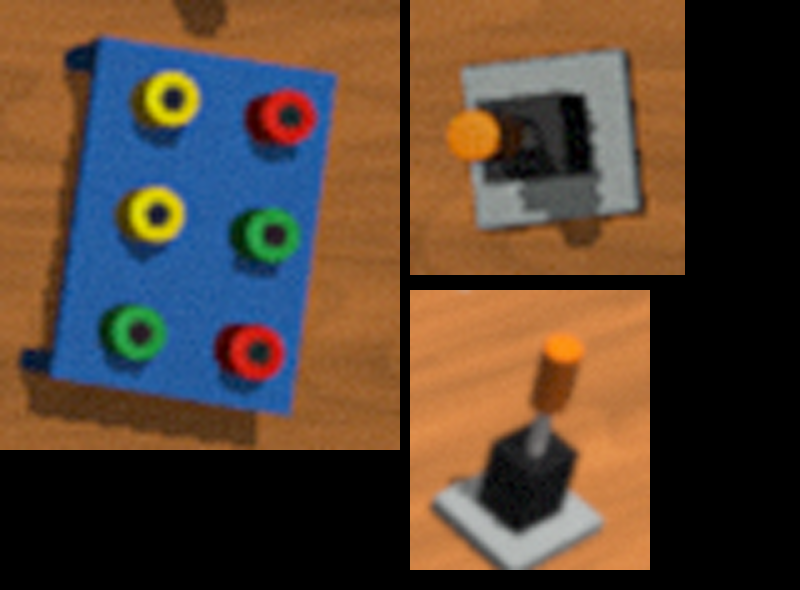

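The top crop shows head centres at yellow (449.8,209.6), red (472.8,213.4), yellow (446.6,232.8), green (469.8,237.2), green (443,256.4) and red (467,260.4). The rod handle top is at (177.4,232.2) in top and (428.2,104.8) in scene. First move: shut the fingers and go in front of the right clamp handle.

```bash
T='[-0.437,0.339,0.0]'; python3 -m creep '{"offset":[[-0.437,0.339,0.0],[-0.437,0.339,0.0],[-0.437,0.339,0.0],[-0.437,0.339,0.0],[-0.437,0.339,0.0],[-0.437,0.339,0.0],[-0.437,0.339,0.0],[-0.437,0.339,0.0],[-0.437,0.339,0.0],[-0.437,0.339,0.0]],"turn":[0,0,0,0,0,0,8,16,21.7,21.7],"claw":[1,1,1,1,1,1,1,1,1,1]}'
python3 - <<'E'
from h import *
move([.525,-.150,.19])
t=cap("top");s=cap("scene")
k=dict(rod=((177.4,232.2),(428.2,104.8)))
s1=[(140,327),(57,349),(130,263),(50,283),(124,204),(45,221)]
tp=[(174,98),(289,117),(158,214),(274,236),(140,332),(260,352)]
for n,a,b in zip("y1 r1 y2 g1 g2 r2".split(),tp,s1): k[n]=((415+a[0]/5,190+a[1]/5),(140+b[0]/3,120+b[1]/3))
for n,(T,S) in k.items():
    z=.165 if n=="rod" else .121
    p,e=tri(t,T,s,S);print(n,np.round(p,4),round(e,4),np.round(atz(t,*T,z),4),np.round(atz(s,*S,z),4))
E
```

```text
clock: 1.3
eef_pos: [0.4997, -0.202, 0.2115]
ee_rot: [0.006, 3.141, -0.0]
contact_force: [1.0, 0.2, -0.1]
opening: 0.0003
grasp_force: 0.0
pos [ 0.4997 -0.202   0.2115] toolx [-1.     0.004 -0.001] F [ 1.   0.2 -0.1] open 0.0003 t 1.3
offset [-0.0251  0.0521  0.0215]
rod [0.5068 0.3473 0.1588] 0.0033 [0.5059 0.3442 0.165 ] [0.5128 0.3435 0.165 ]
y1 [ 0.5828 -0.3293  0.1215] 0.0047 [ 0.5825 -0.3318  0.121 ] [ 0.5834 -0.3271  0.121 ]
r1 [ 0.5747 -0.388   0.1207] 0.0046 [ 0.5744 -0.3903  0.121 ] [ 0.5758 -0.3856  0.121 ]
y2 [ 0.5237 -0.3221  0.1217] 0.0036 [ 0.5234 -0.3241  0.121 ] [ 0.5238 -0.3204  0.121 ]
g1 [ 0.5142 -0.3812  0.1199] 0.004 [ 0.5139 -0.3829  0.121 ] [ 0.5159 -0.379   0.121 ]
g2 [ 0.4641 -0.3135  0.1203] 0.0042 [ 0.4637 -0.3154  0.121 ] [ 0.4656 -0.3114  0.121 ]
r2 [ 0.4558 -0.3732  0.1225] 0.0047 [ 0.4554 -0.3761  0.121 ] [ 0.4554 -0.3711  0.121 ]
```

```bash
python3 -m creep '{"offset":[[-0.025,0.052,0.02],[-0.025,0.052,0.02],[-0.025,0.052,0.02],[-0.045,0.052,0.02],[-0.065,0.052,0.02],[-0.085,0.052,0.02],[-0.1,0.052,0.02],[-0.115,0.052,0.02],[-0.128,0.052,0.02],[-0.128,0.052,0.02]],"turn":[0,0,0,0,0,0,0,0,0,0],"claw":[1,1,1,1,1,1,1,1,1,1]}'
python3 - <<'E'
from h import *
move([.525,-.058,.19])
t=cap("top");s=cap("scene")
a=np.zeros((480,800,3),np.uint8)
def put(c,x,y,w,h,k,X,Y): a[Y:Y+h*k,X:X+w*k]=cv2.resize(c[0][y:y+h,x:x+w],None,fx=k,fy=k,interpolation=cv2.INTER_CUBIC)
put(t,320,150,80,120,4,0,0);put(s,220,120,110,120,4,340,0)
cv2.imwrite("pics/c1.png",a)
E
```

```text
clock: 2.4
eef_pos: [0.6279, -0.1528, 0.1908]
ee_rot: [-0.001, -3.141, 0.0]
contact_force: [-0.7, -0.4, -1.0]
opening: 0.0001
grasp_force: 0.0
pos [ 0.6279 -0.1528  0.1908] toolx [-1.     0.001  0.   ] F [-0.7 -0.4 -1. ] open 0.0001 t 2.4
offset [0.103  0.0947 0.0008]
```

View pics/c1.png

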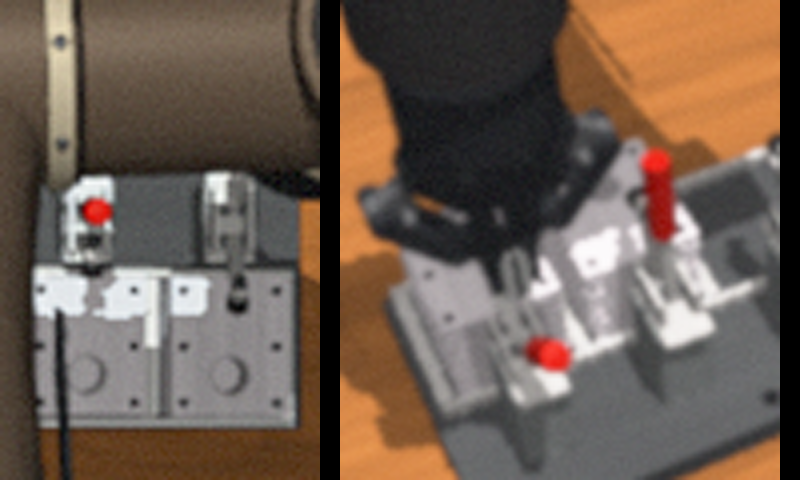

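The scene crop shows the right clamp's handle down and away (548,354), so it is closed, while the left handle is still upright at (655,165). Now the left one.

```bash
python3 -m creep '{"offset":[[0.05,0.0,0],[0.1,0.0,0],[0.103,0.05,0],[0.103,0.095,0],[0.103,0.095,0],[0.08,0.095,0],[0.06,0.095,0],[0.04,0.095,0],[0.02,0.095,0],[0.008,0.095,0]],"turn":[0,0,0,0,0,0,0,0,0,0],"claw":[1,1,1,1,1,1,1,1,1,1]}'
python3 -m creep '{"offset":[[-0.008,0,0],[-0.012,0,0],[-0.012,0,0],[0.03,0,-0.03],[0.08,0,-0.06],[0.08,0.05,-0.06],[0.08,0.1,-0.06],[0.08,0.15,-0.06],[0.08,0.2,-0.06],[0.08,0.25,-0.06]],"turn":[0,0,0,0,0,0,0,0,0,0],"claw":[1,1,1,1,1,1,1,1,1,1]}'
python3 - <<'E'
from h import *
move([.507,.345,.25])
t=cap("top");s=cap("scene")
a=np.zeros((560,800,3),np.uint8)
def put(c,x,y,w,h,k,X,Y): a[Y:Y+h*k,X:X+w*k]=cv2.resize(c[0][y:y+h,x:x+w],None,fx=k,fy=k,interpolation=cv2.INTER_CUBIC)
put(t,250,150,160,120,3,0,0);put(s,220,100,190,140,3,0,0);put(t,160,170,100,120,2,590,0);put(t,320,180,85,80,2,590,260)
cv2.imwrite("pics/c2.png",a)
E
```

```text
clock: 3.5
eef_pos: [0.6196, -0.0573, 0.1911]
ee_rot: [-0.0, -3.142, 0.0]
contact_force: [0.5, -1.0, 0.0]
opening: -0.0
grasp_force: 0.0
clock: 4.5
eef_pos: [0.538, 0.1939, 0.252]
ee_rot: [-0.0, 3.141, 0.001]
contact_force: [1.7, 0.1, -0.3]
opening: 0.0002
grasp_force: 0.0
pos [0.538  0.1939 0.252 ] toolx [-1.    -0.    -0.001] F [ 1.7  0.1 -0.3] open 0.0002 t 4.5
offset [0.031  0.1511 0.0021]
```

View pics/c2.png

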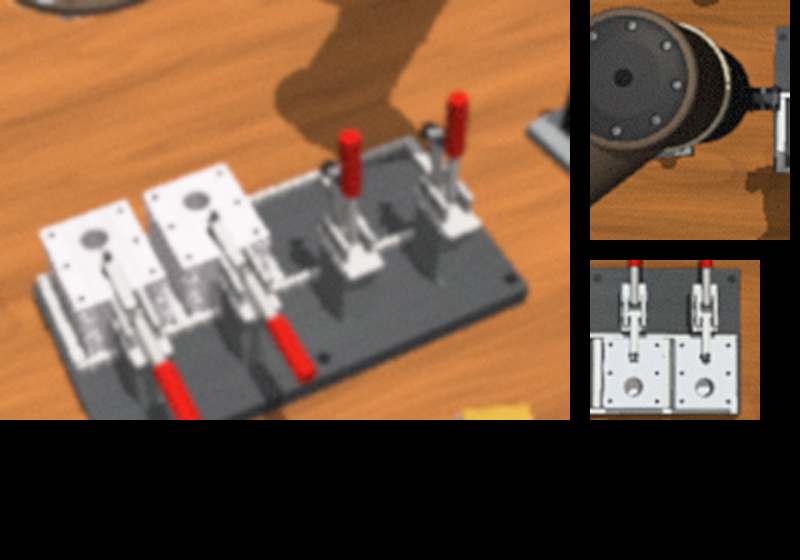

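Both clamps are closed: the handles lie down at (180,390) and (290,345). Next, grasp the depth rod.

```bash
python3 -m creep '{"offset":[[0.03,0.05,0],[0.03,0.1,0],[0.03,0.151,0],[0.03,0.151,0],[0.03,0.151,0],[0.03,0.151,0.03],[0.03,0.151,0.07],[0.03,0.151,0.1],[0.03,0.151,0.13],[0.03,0.151,0.13]],"turn":[0,0,0,0,0,0,0,0,0,0],"claw":[-1,-1,-1,-1,-1,-1,-1,-1,-1,-1]}'
python3 -m creep '{"offset":[[0,0,0],[0,0,0],[0,0,0],[0,0,0],[0,0,0],[0,0,0]],"turn":[0,0,0,0,0,0],"claw":[-1,1,1,1,1,1]}'
python3 -m creep '{"offset":[[0,0,0],[0,0,0],[0,0,0],[0,0,0],[0,0,0],[0,0,0]],"turn":[0,0,0,0,0,0],"claw":[1,1,1,1,1,1]}'
```

```text
clock: 5.6
eef_pos: [0.5069, 0.3396, 0.1174]
ee_rot: [-0.003, -3.136, 0.008]
contact_force: [0.6, -0.4, -0.2]
opening: 0.0854
grasp_force: 0.0
clock: 6.2
eef_pos: [0.5095, 0.3439, 0.1221]
ee_rot: [-0.001, 3.14, 0.002]
contact_force: [-0.5, -0.0, 4.8]
opening: 0.0243
grasp_force: 59.0
clock: 6.8
eef_pos: [0.5096, 0.3439, 0.1221]
ee_rot: [-0.001, 3.14, 0.002]
contact_force: [0.1, 1.3, 6.1]
opening: 0.0242
grasp_force: 59.1
```

```bash
python3 -m creep '{"offset":[[0,0,-0.03],[0,0,-0.07],[0,0,-0.11],[0,0,-0.14],[0,0,-0.14],[0.005,-0.04,-0.14],[0.01,-0.08,-0.14],[0.015,-0.12,-0.14],[0.019,-0.16,-0.14],[0.019,-0.2,-0.14]],"turn":[0,0,0,0,0,0,0,0,0,0],"claw":[1,1,1,1,1,1,1,1,1,1]}'
python3 -m creep '{"offset":[[0,-0.04,0],[0,-0.08,0],[0,-0.12,0],[0,-0.16,0],[0,-0.19,0],[0,-0.204,0],[0,-0.204,0],[0,-0.204,0],[0,-0.204,0.03],[0,-0.204,0.03]],"turn":[0,0,0,0,0,0,0,0,0,0],"claw":[1,1,1,1,1,1,1,1,1,1]}'
python3 - <<'E'
from h import *
move([.49,-.06,.23])
s=cap("scene");t=cap("top")
crop(s,235,110,100,80,6,"pics/r1.png")
crop(t,320,200,80,60,8,"pics/r1t.png")
E
```

```text
clock: 7.8
eef_pos: [0.4887, 0.1415, 0.2602]
ee_rot: [0.001, -3.14, 0.001]
contact_force: [0.9, 0.0, -1.0]
opening: 0.024
grasp_force: 59.6
clock: 8.8
eef_pos: [0.4879, -0.0598, 0.2278]
ee_rot: [0.001, -3.136, -0.0]
contact_force: [-0.6, -0.5, -1.2]
opening: 0.0242
grasp_force: 59.6
pos [ 0.4879 -0.0598  0.2278] toolx [-1.    -0.001  0.006] F [-0.6 -0.5 -1.2] open 0.0242 t 8.8
offset [-0.0021 -0.0002 -0.0022]
```

View pics/r1.png

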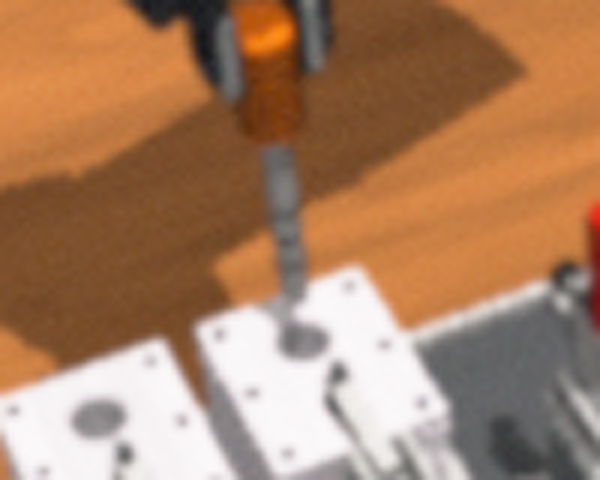

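The rod tip is at crop (291,303), so full (283.5,160.5). The target bore is at crop (304,341), so full (285.7,166.8), and the other bore is at crop (99,417), so full (251.5,179.5).

Run:
```python
from h import *
s=cap("scene")
print(atz(s,283.5,160.5,.1207),atz(s,285.7,166.8,.1),atz(s,251.5,179.5,.1),proj(s,[.488,-.06,.1207]))
```

```text
[ 0.49006996 -0.06080184  0.1207    ] [ 0.49435665 -0.05841158  0.1       ] [ 0.49583875 -0.15026765  0.1       ] (np.float64(283.48512325197737), np.float64(159.83419789814573))
```

```bash
python3 -m creep '{"offset":[[-0.0036,0.0018,0],[-0.0036,0.0018,0],[-0.0036,0.0018,0.005],[-0.0036,0.0018,0.01],[-0.0036,0.0018,0.016],[-0.0036,0.0018,0.022],[-0.0036,0.0018,0.028],[-0.0036,0.0018,0.034],[-0.0036,0.0018,0.04],[-0.0036,0.0018,0.04]],"turn":[0,0,0,0,0,0,0,0,0,0],"claw":[1,1,1,1,1,1,1,1,1,1]}'
python3 -m creep '{"offset":[[0,0,0.001],[0,0,0.002],[0,0,0.003],[0,0,0.004],[0,0,0.005],[0,0,0.006],[0,0,0.007],[0,0,0.008],[0,0,0.008],[0,0,0.008]],"turn":[0,0,0,0,0,0,0,0,0,0],"claw":[1,1,1,1,1,1,1,1,1,1]}'
```

```text
clock: 9.95
eef_pos: [0.493, -0.0591, 0.1901]
ee_rot: [-0.0, -3.14, 0.0]
contact_force: [0.2, -0.2, -0.7]
opening: 0.0237
grasp_force: 59.6
clock: 10.95
eef_pos: [0.4936, -0.059, 0.1831]
ee_rot: [0.0, -3.142, 0.0]
contact_force: [-0.1, -0.4, -1.3]
opening: 0.0241
grasp_force: 59.6
```

```bash
python3 -m creep '{"offset":[[0,0,0.001],[0,0,0.002],[0,0,0.003],[0,0,0.004],[0,0,0.004],[0,0,0.004]],"turn":[0,0,0,0,0,0],"claw":[1,1,1,1,1,1]}'
```

```text
clock: 11.55
eef_pos: [0.4936, -0.059, 0.1791]
ee_rot: [0.0, -3.142, 0.0]
contact_force: [-0.5, -0.3, -2.1]
opening: 0.024
grasp_force: 60.0
```

```bash
python3 -m creep '{"offset":[[0,0,0.002],[0,0,0.004],[0,0,0.006],[0,0,0.008],[0,0,0.009],[0,0,0.01],[0,0,0.01]],"turn":[0,0,0,0,0,0,0],"claw":[1,1,1,1,1,1,1]}'
python3 -m creep '{"offset":[[0,0,0.001],[0,0,0.002],[0,0,0.003],[0,0,0.004],[0,0,0.004],[0,0,0.004]],"turn":[0,0,0,0,0,0],"claw":[1,1,1,1,1,1]}'
```

```text
clock: 12.25
eef_pos: [0.4936, -0.059, 0.169]
ee_rot: [0.0, -3.141, 0.0]
contact_force: [-0.0, 0.2, -1.8]
opening: 0.0243
grasp_force: 60.0
clock: 12.85
eef_pos: [0.4936, -0.059, 0.1651]
ee_rot: [0.0, -3.142, 0.0]
contact_force: [-0.3, -0.1, -1.0]
opening: 0.0241
grasp_force: 60.0
```

```bash
python3 -m creep '{"offset":[[0,0,0.002],[0,0,0.004],[0,0,0.006],[0,0,0.008],[0,0,0.01],[0,0,0.011],[0,0,0.011]],"turn":[0,0,0,0,0,0,0],"claw":[1,1,1,1,1,1,1]}'
python3 -m creep '{"offset":[[0,0,0.001],[0,0,0.002],[0,0,0.003],[0,0,0.004],[0,0,0.004],[0,0,0.004]],"turn":[0,0,0,0,0,0],"claw":[1,1,1,1,1,1]}'
```

```text
clock: 13.55
eef_pos: [0.4935, -0.059, 0.1539]
ee_rot: [0.0, -3.141, 0.0]
contact_force: [0.5, -0.5, -1.4]
opening: 0.024
grasp_force: 60.0
clock: 14.15
eef_pos: [0.4952, -0.059, 0.152]
ee_rot: [-0.001, 3.138, -0.0]
contact_force: [-1.6, 0.4, 10.1]
opening: 0.0239
grasp_force: 61.8
```

The rod met the bottom at TCP z 0.152, so the tip is at 0.045 and the left bore is 55 mm deep. Now the right bore.

```bash
python3 -m creep '{"offset":[[0,0,-0.03],[0,0,-0.06],[0,0,-0.08],[0,0,-0.08],[-0.0015,-0.04,-0.08],[-0.0015,-0.08,-0.08],[-0.0015,-0.0915,-0.08],[-0.0015,-0.0915,-0.08],[-0.0015,-0.0915,-0.08],[-0.0015,-0.0915,-0.08]],"turn":[0,0,0,0,0,0,0,0,0,0],"claw":[1,1,1,1,1,1,1,1,1,1]}'
python3 -m creep '{"offset":[[0,0,0.006],[0,0,0.012],[0,0,0.018],[0,0,0.024],[0,0,0.03],[0,0,0.036],[0,0,0.042],[0,0,0.046],[0,0,0.047],[0,0,0.047]],"turn":[0,0,0,0,0,0,0,0,0,0],"claw":[1,1,1,1,1,1,1,1,1,1]}'
python3 -m creep '{"offset":[[0,0,0.001],[0,0,0.002],[0,0,0.003],[0,0,0.004],[0,0,0.004],[0,0,0.004]],"turn":[0,0,0,0,0,0],"claw":[1,1,1,1,1,1]}'
```

```text
clock: 15.15
eef_pos: [0.4951, -0.1497, 0.2298]
ee_rot: [0.001, -3.141, -0.0]
contact_force: [-0.3, 0.8, -1.4]
opening: 0.0238
grasp_force: 60.4
clock: 16.15
eef_pos: [0.4951, -0.1505, 0.183]
ee_rot: [-0.0, -3.141, 0.0]
contact_force: [0.5, -0.7, -1.6]
opening: 0.0243
grasp_force: 60.4
clock: 16.75
eef_pos: [0.4951, -0.1505, 0.1791]
ee_rot: [0.0, -3.142, 0.0]
contact_force: [-0.2, 0.6, -2.0]
opening: 0.024
grasp_force: 60.4
```

```bash
python3 -m creep '{"offset":[[0,0,0.002],[0,0,0.004],[0,0,0.006],[0,0,0.008],[0,0,0.009],[0,0,0.01],[0,0,0.01]],"turn":[0,0,0,0,0,0,0],"claw":[1,1,1,1,1,1,1]}'
python3 -m creep '{"offset":[[0,0,0.001],[0,0,0.002],[0,0,0.003],[0,0,0.004],[0,0,0.004],[0,0,0.004]],"turn":[0,0,0,0,0,0],"claw":[1,1,1,1,1,1]}'
```

```text
clock: 17.45
eef_pos: [0.4951, -0.1505, 0.169]
ee_rot: [0.0, -3.141, -0.0]
contact_force: [0.3, -0.1, -1.7]
opening: 0.0241
grasp_force: 60.4
clock: 18.05
eef_pos: [0.4966, -0.1507, 0.167]
ee_rot: [-0.001, 3.138, -0.001]
contact_force: [-1.5, 1.1, 9.1]
opening: 0.0239
grasp_force: 61.9
```

The right bore bottoms at TCP z 0.167, so the tip is at 0.060 and the bore is 40 mm deep. Yellow goes right and red goes left. Return the rod to its stand.

```bash
python3 -m creep '{"offset":[[0,0,-0.04],[0,0,-0.08],[0,0,-0.1],[0,0,-0.1],[0,0.04,-0.1],[0,0.08,-0.1],[0,0.12,-0.1],[0,0.16,-0.1],[0,0.2,-0.1],[0,0.24,-0.1]],"turn":[0,0,0,0,0,0,0,0,0,0],"claw":[1,1,1,1,1,1,1,1,1,1]}'
python3 -m creep '{"offset":[[-0.005,0.04,0],[-0.01,0.08,0],[-0.0135,0.12,0],[-0.0135,0.16,0],[-0.0135,0.2,0],[-0.0135,0.24,0],[-0.0135,0.2545,0],[-0.0135,0.2545,0],[-0.0135,0.2545,0],[-0.0135,0.2545,0]],"turn":[0,0,0,0,0,0,0,0,0,0],"claw":[1,1,1,1,1,1,1,1,1,1]}'
python3 - <<'E'
from h import *
move([.5095,.3439,.2])
s=cap("scene");crop(s,390,70,80,90,6,"pics/st.png")
E
```

```text
clock: 19.05
eef_pos: [0.4943, 0.091, 0.2642]
ee_rot: [-0.0, -3.141, 0.0]
contact_force: [0.2, -0.1, -1.7]
opening: 0.0241
grasp_force: 60.4
clock: 20.05
eef_pos: [0.5086, 0.3429, 0.2649]
ee_rot: [-0.001, -3.141, 0.001]
contact_force: [0.2, 0.1, -0.8]
opening: 0.0241
grasp_force: 60.4
pos [0.5086 0.3429 0.2649] toolx [-1.     0.001  0.   ] F [ 0.2  0.1 -0.8] open 0.0241 t 20.05
offset [-0.001   0.0011  0.0649]
```

View pics/st.png

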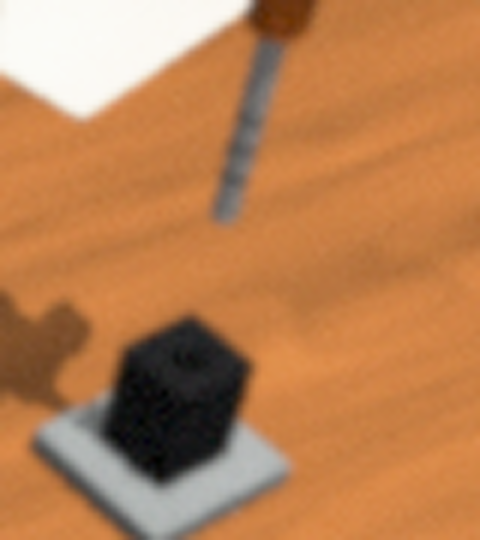

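The rod's tip (226,218) stands above the stand's hole (188,357), which is consistent with the pose where it was picked up. Lower it.

```bash
python3 -m creep '{"offset":[[-0.001,0.001,0.02],[-0.001,0.001,0.04],[-0.001,0.001,0.06],[-0.001,0.001,0.075],[-0.001,0.001,0.083],[-0.001,0.001,0.09],[-0.001,0.001,0.095],[-0.001,0.001,0.1],[-0.001,0.001,0.105],[-0.001,0.001,0.105]],"turn":[0,0,0,0,0,0,0,0,0,0],"claw":[1,1,1,1,1,1,1,1,1,1]}'
python3 -m creep '{"offset":[[0,0,0.006],[0,0,0.012],[0,0,0.018],[0,0,0.024],[0,0,0.029],[0,0,0.033],[0,0,0.036],[0,0,0.036]],"turn":[0,0,0,0,0,0,0,0],"claw":[1,1,1,1,1,1,1,1]}'
```

```text
clock: 21.1
eef_pos: [0.5094, 0.3449, 0.1595]
ee_rot: [-0.0, -3.141, 0.001]
contact_force: [-0.0, 0.3, -0.8]
opening: 0.0241
grasp_force: 60.4
clock: 21.9
eef_pos: [0.5095, 0.3449, 0.1236]
ee_rot: [0.0, -3.141, 0.001]
contact_force: [0.3, 0.1, -0.5]
opening: 0.0237
grasp_force: 60.4
```

```bash
python3 -m creep '{"offset":[[0,0,0],[0,0,0],[0,0,0],[0,0,0],[0,0,-0.04],[0,0,-0.08],[0,0,-0.12],[0,0,-0.14],[0,0,-0.14],[0,0,-0.14]],"turn":[0,0,0,0,0,0,0,0,0,0],"claw":[-1,-1,-1,-1,-1,-1,-1,-1,-1,-1]}'
python3 -m creep '{"offset":[[0.0,-0.05,0],[0.01,-0.1,0],[0.02,-0.15,0],[0.02,-0.2,0],[0.02,-0.25,0],[0.02,-0.3,0],[0.02,-0.3,0],[0.02,-0.3,0],[0.02,-0.3,0],[0.02,-0.3,0]],"turn":[0,0,0,0,0,-8,-16,-24,-32,-38],"claw":[-1,-1,-1,-1,-1,-1,-1,-1,-1,-1]}'
python3 - <<'E'
from h import *
move([.5237,-.322,.25])
t=cap("top");s=cap("scene")
a=np.zeros((600,800,3),np.uint8)
def put(c,x,y,w,h,k,X,Y): a[Y:Y+h*k,X:X+w*k]=cv2.resize(c[0][y:y+h,x:x+w],None,fx=k,fy=k,interpolation=cv2.INTER_CUBIC)
put(t,415,190,80,90,5,0,0);put(s,140,160,80,120,5,400,0);put(s,390,90,60,70,2,0,455);put(t,160,200,60,70,2,130,455)
cv2.imwrite("pics/m2.png",a)
E
```

```text
clock: 22.9
eef_pos: [0.5095, 0.3451, 0.2644]
ee_rot: [0.0, 3.141, 0.002]
contact_force: [-0.3, -0.2, -0.1]
opening: 0.0857
grasp_force: 0.0
clock: 23.9
eef_pos: [0.4889, 0.0445, 0.2627]
ee_rot: [1.029, -2.966, 0.0]
contact_force: [0.3, 0.8, 0.2]
opening: 0.0852
grasp_force: 0.0
pos [0.4889 0.0445 0.2627] toolx [-0.785 -0.62   0.002] F [0.3 0.8 0.2] open 0.0852 t 23.9
offset [ 0.1997 -0.3093  0.0129]
```

View pics/m2.png

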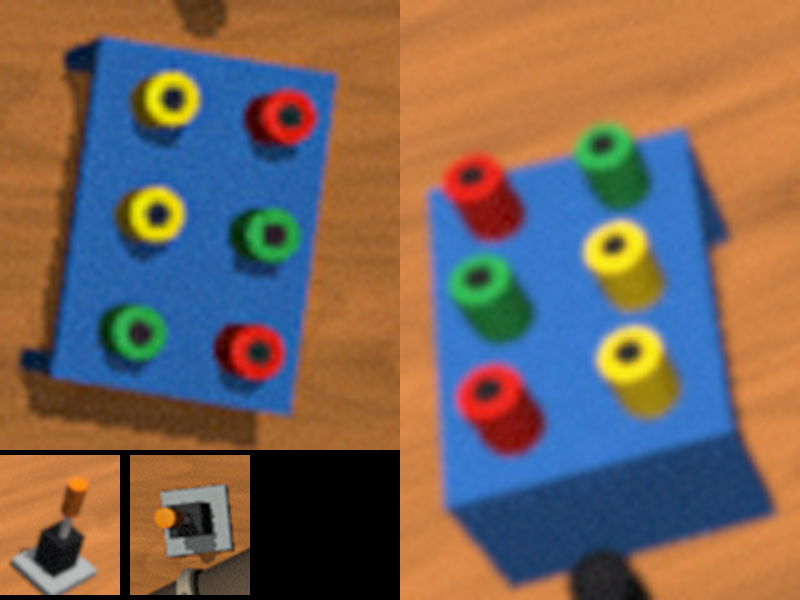

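The rod stands back in its stand. The rack has not moved, and the near yellow head is at top (446.6,232.8) and scene (182.4,209.2). Take that yellow with a diagonal grasp.

```bash
python3 -m creep '{"offset":[[0.025,-0.038,0],[0.05,-0.077,0],[0.075,-0.116,0],[0.1,-0.155,0],[0.125,-0.194,0],[0.15,-0.233,0.02],[0.175,-0.272,0.04],[0.1987,-0.31,0.06],[0.1987,-0.31,0.07],[0.1987,-0.31,0.07]],"turn":[0,0,0,0,0,0,0,0,0,0],"claw":[-0.4,-0.4,-0.4,-0.4,-0.4,-0.4,-0.4,-0.4,-0.4,-0.4]}'
python3 - <<'E'
from h import *
move([.525,-.322,.09])
t=cap("top");s=cap("scene")
crop(s,140,150,90,90,5,"pics/y2.png")
# rack moved? compare yellow/red/green blobs in both views
for n,c in(("t",t),("s",s)):
    h=cv2.cvtColor(c[0],cv2.COLOR_BGR2HSV);x0,y0,x1,y1=(425,195,490,275) if n=="t" else (145,175,205,255)
    m=cv2.inRange(h,(20,150,80),(35,255,255));q=np.argwhere(m[y0:y1,x0:x1]);print(n,len(q),q.mean(0)[::-1]+[x0,y0] if len(q) else "")
E
```

```text
clock: 25.0
eef_pos: [0.5221, -0.322, 0.1907]
ee_rot: [1.014, -2.969, -0.006]
contact_force: [-0.0, 0.6, -0.2]
opening: 0.0596
grasp_force: 0.0
pos [ 0.5221 -0.322   0.1907] toolx [-0.791 -0.612  0.003] F [-0.   0.6 -0.2] open 0.0596 t 25.0
offset [-0.0027 -0.0023  0.1006]
t 0 
s 315 [186.01269841 223.63809524]
```

View pics/y2.png

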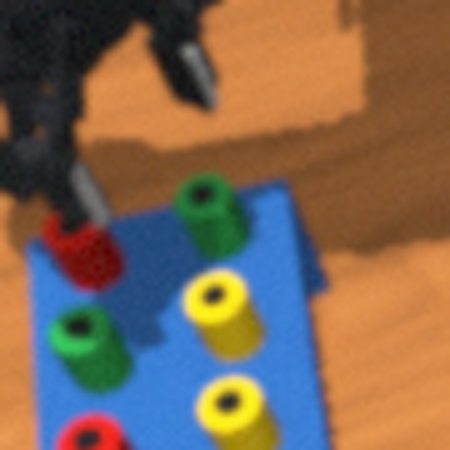

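The fingertips are at full (182.4,171) and (160.8,194.4). The yellow head's centre is at (182.6,208.8), and the rack is unmoved.

Run:
```python
from h import *
s=cap("scene")
for z in(.19,.2): print(z,np.round(atz(s,171.6,182.7,z),4),np.round(proj(s,[.522,-.322,z]),1))
print(np.round(atz(s,182.6,208.8,.121),4)); move([.525,-.322,.09])
```

```text
0.19 [ 0.504  -0.3205  0.19  ] [172.7 188.9]
0.2 [ 0.5133 -0.3193  0.2   ] [171.2 186. ]
[ 0.5262 -0.3226  0.121 ]
pos [ 0.5242 -0.3209  0.1947] toolx [-0.788 -0.616 -0.   ] F [ 0.4 -0.1  0.3] open 0.0596 t 25.15
offset [ 1.000e-04 -1.300e-03  1.047e-01]
```

```bash
python3 -m creep '{"offset":[[0,-0.001,0.02],[0,-0.001,0.04],[0,-0.001,0.06],[0,-0.001,0.08],[0,-0.001,0.095],[0,-0.001,0.104],[0,-0.001,0.104],[0,-0.001,0.104]],"turn":[0,0,0,0,0,0,0,0],"claw":[-0.4,-0.4,-0.4,-0.4,-0.4,-0.4,-0.4,-0.4]}'
python3 -m creep '{"offset":[[0,0,0],[0,0,0],[0,0,0],[0,0,0],[0,0,0],[0,0,0],[0,0,0],[0,0,0]],"turn":[0,0,0,0,0,0,0,0],"claw":[1,1,1,1,1,1,1,1]}'
```

```text
clock: 25.95
eef_pos: [0.5254, -0.3221, 0.0913]
ee_rot: [-1.024, 2.969, -0.002]
contact_force: [0.9, 0.9, 1.2]
opening: 0.0599
grasp_force: 0.0
clock: 26.75
eef_pos: [0.5252, -0.3226, 0.0913]
ee_rot: [-1.023, 2.969, -0.002]
contact_force: [-0.7, 1.6, 6.4]
opening: 0.0248
grasp_force: 58.6
```

```bash
python3 -m creep '{"offset":[[0,0,-0.03],[0,0,-0.06],[0,0,-0.1],[0,0,-0.14],[-0.02,0.038,-0.14],[-0.04,0.076,-0.14],[-0.06,0.114,-0.14],[-0.0823,0.154,-0.14],[-0.0823,0.154,-0.14],[-0.0823,0.154,-0.14]],"turn":[0,0,0,0,0,8,16,24,32,38],"claw":[1,1,1,1,1,1,1,1,1,1]}'
python3 - <<'E'
from h import *
move([.4951,-.1505,.2])
t=cap("top");s=cap("scene")
crop(s,210,90,100,110,5,"pics/p1.png")
E
```

```text
clock: 27.75
eef_pos: [0.4942, -0.1487, 0.2304]
ee_rot: [0.005, 3.141, 0.001]
contact_force: [0.3, -0.4, -1.4]
opening: 0.0248
grasp_force: 59.9
pos [ 0.4942 -0.1487  0.2304] toolx [-1.     0.003 -0.001] F [ 0.3 -0.4 -1.4] open 0.0248 t 27.75
offset [-0.0009 -0.0018  0.0304]
```

View pics/p1.png

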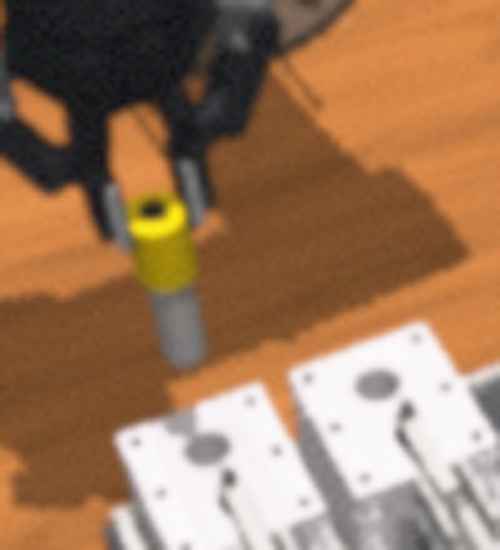

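The yellow pillar hangs upright in the grip. Its head top is at crop (153,210), so full (240.6,132), and its foot at crop (186,359), so full (247.2,161.8). The bore is at (251.4,179.8).

Run:
```python
from h import *
s=cap("scene")
zf=arm.read_state()["eef_pos"][2]-.0913+.030
print(zf,atz(s,247.2,161.8,zf),atz(s,240.6,132,zf+.091),atz(s,251.4,179.8,.1));move([.4951,-.1505,.2])
```

```text
0.16874269849562115 [ 0.49858929 -0.15071634  0.1687427 ] [ 0.49509788 -0.14887586  0.2597427 ] [ 0.49663274 -0.15080568  0.1       ]
pos [ 0.4944 -0.1502  0.23  ] toolx [-1.    -0.003  0.   ] F [-0.3  0.8 -0.8] open 0.0246 t 27.9
offset [-0.0007 -0.0003  0.03  ]
```

```bash
python3 -m creep '{"offset":[[0,-0.0003,0.02],[0,-0.0003,0.04],[0,-0.0003,0.06],[0,-0.0003,0.066],[0,-0.0003,0.068],[0,-0.0003,0.07],[0,-0.0003,0.073],[0,-0.0003,0.076],[0,-0.0003,0.078],[0,-0.0003,0.078]],"turn":[0,0,0,0,0,0,0,0,0,0],"claw":[1,1,1,1,1,1,1,1,1,1]}'
```

```text
clock: 28.9
eef_pos: [0.4945, -0.1506, 0.152]
ee_rot: [0.0, -3.141, -0.0]
contact_force: [-0.9, -0.2, -1.8]
opening: 0.0244
grasp_force: 60.0
```

```bash
python3 -m creep '{"offset":[[0,0,0.004],[0,0,0.008],[0,0,0.012],[0,0,0.016],[0,0,0.02],[0,0,0.023],[0,0,0.026],[0,0,0.028],[0,0,0.029],[0,0,0.029]],"turn":[0,0,0,0,0,0,0,0,0,0],"claw":[1,1,1,1,1,1,1,1,1,1]}'
python3 -m creep '{"offset":[[0,0,0.001],[0,0,0.002],[0,0,0.002],[0,0,0.002]],"turn":[0,0,0,0],"claw":[1,1,1,1]}'
```

```text
clock: 29.9
eef_pos: [0.4945, -0.1507, 0.123]
ee_rot: [0.0, -3.141, 0.0]
contact_force: [-0.3, 0.3, -1.9]
opening: 0.025
grasp_force: 59.9
clock: 30.3
eef_pos: [0.4947, -0.1507, 0.1213]
ee_rot: [-0.0, 3.141, -0.0]
contact_force: [-1.0, -0.2, 0.7]
opening: 0.025
grasp_force: 60.2
```

```bash
python3 -m creep '{"offset":[[0,0,0],[0,0,0],[0,0,0],[0,0,0],[0,0,-0.03],[0,0,-0.07],[0,0,-0.11],[0,0,-0.13],[0.04,0.02,-0.13],[0.06,0.05,-0.13]],"turn":[0,0,0,0,0,0,0,0,0,-8],"claw":[-0.4,-0.4,-0.4,-0.4,-0.4,-0.4,-0.4,-0.4,-0.4,-0.4]}'
python3 - <<'E'
from h import *
t=cap("top");s=cap("scene")
a=np.zeros((500,800,3),np.uint8)
def put(c,x,y,w,h,k,X,Y): a[Y:Y+h*k,X:X+w*k]=cv2.resize(c[0][y:y+h,x:x+w],None,fx=k,fy=k,interpolation=cv2.INTER_CUBIC)
put(t,415,190,80,90,4,0,0);put(s,140,125,150,120,3,330,0)
cv2.imwrite("pics/p2.png",a)
move([.456,-.373,.2])
E
```

```text
clock: 31.3
eef_pos: [0.433, -0.1009, 0.2513]
ee_rot: [-0.217, 3.134, 0.001]
contact_force: [1.2, 1.6, 0.4]
opening: 0.0598
grasp_force: 0.0
pos [ 0.4326 -0.099   0.2518] toolx [-0.989 -0.145 -0.002] F [ 0.6 -0.1  0.1] open 0.0596 t 31.4
offset [ 0.0167 -0.2745  0.0515]
```

View pics/p2.png

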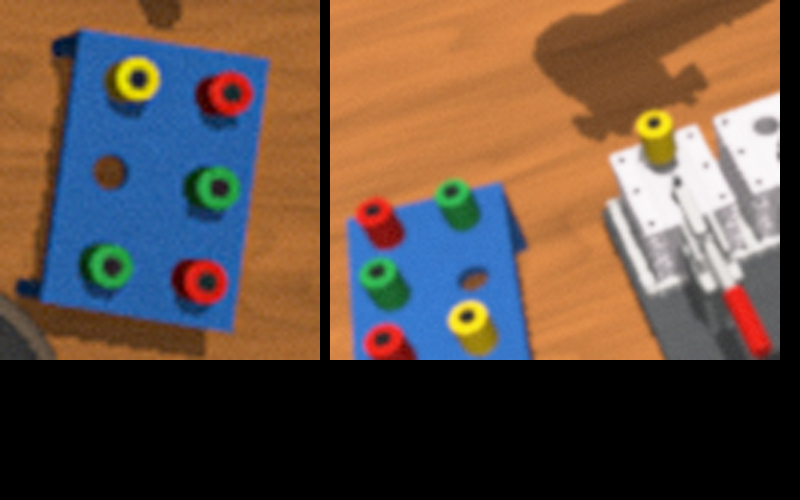

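The yellow pillar stands in the right bore, and the rack is unmoved with its red near head at top (466.8,260.5) and scene (155,196). Now fetch that red.

```bash
python3 -m creep '{"offset":[[0.003,-0.045,0],[0.006,-0.09,0],[0.009,-0.135,0],[0.012,-0.18,0],[0.014,-0.225,0],[0.0158,-0.2756,0.02],[0.0158,-0.2756,0.05],[0.0158,-0.2756,0.05],[0.0158,-0.2756,0.05],[0.0158,-0.2756,0.05]],"turn":[0,0,-8,-16,-24,-29.7,-29.7,-29.7,-29.7,-29.7],"claw":[-0.4,-0.4,-0.4,-0.4,-0.4,-0.4,-0.4,-0.4,-0.4,-0.4]}'
python3 - <<'E'
from h import *
move([.457,-.374,.09])
s=cap("scene")
h=cv2.cvtColor(s[0],cv2.COLOR_BGR2HSV)
for n,m in(("yellow",cv2.inRange(h,(20,150,80),(35,255,255))),("green",cv2.inRange(h,(60,120,50),(85,255,255)))):
    k,_,st,ce=cv2.connectedComponentsWithStats(m)
    print(n,[(np.round(ce[i],1).tolist(),int(st[i,4])) for i in range(1,k) if st[i,4]>20])
E
```

```text
clock: 32.4
eef_pos: [0.4581, -0.3758, 0.2027]
ee_rot: [-1.015, 2.972, -0.003]
contact_force: [-0.7, -0.1, 0.7]
opening: 0.0598
grasp_force: 0.0
pos [ 0.4581 -0.3758  0.2027] toolx [-0.791 -0.612 -0.001] F [-0.7 -0.1  0.7] open 0.0598 t 32.4
offset [-1.000e-04  2.300e-03  1.127e-01]
yellow [([248.3, 169.8], 166), ([446.7, 205.0], 253), ([187.5, 234.0], 164), ([385.5, 239.6], 156), ([389.4, 257.3], 156), ([213.3, 296.1], 24)]
green [([182.1, 192.8], 151), ([157.7, 219.2], 180)]
```

```bash
python3 -m creep '{"offset":[[0,0.001,0.02],[0,0.001,0.04],[0,0.001,0.06],[0,0.001,0.08],[0,0.001,0.1],[0,0.001,0.11],[0,0.001,0.11],[0,0.001,0.11]],"turn":[0,0,0,0,0,0,0,0],"claw":[-0.4,-0.4,-0.4,-0.4,-0.4,-0.4,-0.4,-0.4]}'
python3 -m creep '{"offset":[[0,0,0],[0,0,0],[0,0,0],[0,0,0],[0,0,0],[0,0,0],[0,0,0],[0,0,0]],"turn":[0,0,0,0,0,0,0,0],"claw":[1,1,1,1,1,1,1,1]}'
```

```text
clock: 33.25
eef_pos: [0.4576, -0.3751, 0.0925]
ee_rot: [-1.016, 2.972, -0.002]
contact_force: [-0.4, 0.1, 0.6]
opening: 0.0596
grasp_force: 0.0
clock: 34.05
eef_pos: [0.4572, -0.3753, 0.0924]
ee_rot: [-1.015, 2.972, -0.002]
contact_force: [-0.4, 2.5, 4.6]
opening: 0.0249
grasp_force: 58.6
```

```bash
python3 -m creep '{"offset":[[0,0,-0.03],[0,0,-0.06],[0,0,-0.1],[0,0,-0.14],[0,0,-0.17],[0,0,-0.17],[-0.035,0.036,-0.17],[-0.07,0.072,-0.17],[-0.1,0.102,-0.17],[-0.13,0.133,-0.17]],"turn":[0,0,0,0,0,0,8,16,24,32],"claw":[1,1,1,1,1,1,1,1,1,1]}'
python3 - <<'E'
from h import *
move([.4935,-.059,.262])
E
```

```text
clock: 35.05
eef_pos: [0.4772, -0.1943, 0.2603]
ee_rot: [0.189, -3.135, -0.001]
contact_force: [1.7, 0.7, -2.7]
opening: 0.0246
grasp_force: 60.1
pos [ 0.4772 -0.1943  0.2603] toolx [-0.993 -0.12   0.001] F [ 1.7  0.7 -2.7] open 0.0246 t 35.05
offset [-0.0325  0.1323 -0.0016]
```

```bash
python3 -m creep '{"offset":[[-0.007,0.035,0],[-0.014,0.07,0],[-0.021,0.1,0],[-0.028,0.129,0],[-0.028,0.129,0],[-0.028,0.129,0],[-0.028,0.129,0],[-0.028,0.129,0]],"turn":[0,3,5.7,5.7,5.7,5.7,5.7,5.7],"claw":[1,1,1,1,1,1,1,1]}'
python3 - <<'E'
from h import *
move([.4935,-.059,.262])
s=cap("scene");crop(s,240,70,90,110,5,"pics/p3.png")
E
```

```text
clock: 35.85
eef_pos: [0.4891, -0.0653, 0.2609]
ee_rot: [0.041, -3.141, 0.0]
contact_force: [0.1, -0.0, -1.9]
opening: 0.0249
grasp_force: 60.1
pos [ 0.4891 -0.0653  0.2609] toolx [-1.    -0.026  0.   ] F [ 0.1 -0.  -1.9] open 0.0249 t 35.85
offset [-0.0046  0.0062 -0.0011]
```

View pics/p3.png

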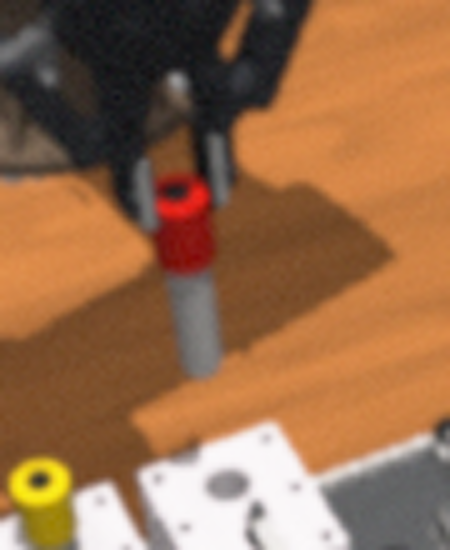

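The red pillar is held upright. Its foot is at crop (202,368), so full (280.4,143.6), the head top is at full (276,108.2), and the bore is at full (285.6,166.8).

Run:
```python
from h import *
s=cap("scene")
print(atz(s,280.4,143.6,.1835),atz(s,276,108.2,.2895),atz(s,285.6,166.8,.1));move([.4935,-.059,.262])
```

```text
[ 0.49188873 -0.06372946  0.1835    ] [ 0.491072  -0.0631603  0.2895   ] [ 0.49424658 -0.05863977  0.1       ]
pos [ 0.4892 -0.0652  0.261 ] toolx [-1.    -0.026  0.   ] F [ 0.7 -0.1 -2. ] open 0.0248 t 35.95
offset [-0.0045  0.0061 -0.001 ]
```

```bash
python3 -m creep '{"offset":[[-0.0033,0.0058,0],[-0.0033,0.0058,0.02],[-0.0033,0.0058,0.05],[-0.0033,0.0058,0.075],[-0.0033,0.0058,0.08],[-0.0033,0.0058,0.083],[-0.0033,0.0058,0.086],[-0.0033,0.0058,0.09],[-0.0033,0.0058,0.093],[-0.0033,0.0058,0.093]],"turn":[1.5,1.5,1.5,1.5,1.5,1.5,1.5,1.5,1.5,1.5],"claw":[1,1,1,1,1,1,1,1,1,1]}'
```

```text
clock: 36.95
eef_pos: [0.4923, -0.0588, 0.1681]
ee_rot: [0.001, -3.141, 0.0]
contact_force: [-0.3, -0.9, -3.1]
opening: 0.0244
grasp_force: 60.1
```

```bash
python3 -m creep '{"offset":[[0,0,0.006],[0,0,0.012],[0,0,0.018],[0,0,0.024],[0,0,0.03],[0,0,0.035],[0,0,0.04],[0,0,0.043],[0,0,0.044],[0,0,0.044]],"turn":[0,0,0,0,0,0,0,0,0,0],"claw":[1,1,1,1,1,1,1,1,1,1]}'
python3 -m creep '{"offset":[[0,0,0.001],[0,0,0.002],[0,0,0.002],[0,0,0.002]],"turn":[0,0,0,0],"claw":[1,1,1,1]}'
```

```text
clock: 37.95
eef_pos: [0.4923, -0.0586, 0.1239]
ee_rot: [0.001, -3.141, 0.0]
contact_force: [0.3, -2.5, -2.8]
opening: 0.0245
grasp_force: 60.1
clock: 38.35
eef_pos: [0.4927, -0.0586, 0.1224]
ee_rot: [-0.002, 3.141, 0.0]
contact_force: [-1.2, -2.9, 0.3]
opening: 0.0248
grasp_force: 60.5
```

```bash
python3 -m creep '{"offset":[[0,0,0],[0,0,0],[0,0,0],[0,0,0],[0,0,-0.03],[0,0,-0.07],[0,0,-0.11],[0,0,-0.14],[0.03,0.04,-0.14],[0.06,0.08,-0.14]],"turn":[0,0,0,0,0,0,0,0,0,0],"claw":[-0.4,-0.4,-0.4,-0.4,-0.4,-0.4,-0.4,-0.4,-0.4,-0.4]}'
python3 -m creep '{"offset":[[0.02,0.04,0],[0.02,0.08,0],[0.02,0.12,0],[0.02,0.16,0],[0.02,0.16,0],[0.02,0.16,0],[0.02,0.16,0],[0.02,0.16,0]],"turn":[0,0,0,0,0,0,0,0],"claw":[-0.4,-0.4,-0.4,-0.4,-0.4,-0.4,-0.4,-0.4]}'
python3 - <<'E'
from h import *
for n in("scene","top"):
    c=cap(n);h=cv2.cvtColor(c[0],cv2.COLOR_BGR2HSV)
    for k,m in(("yellow",cv2.inRange(h,(20,150,80),(35,255,255))),("green",cv2.inRange(h,(60,120,50),(85,255,255))),("red",cv2.inRange(h,(0,190,70),(4,255,255))|cv2.inRange(h,(176,190,70),(180,255,255))),("orange",cv2.inRange(h,(8,200,170),(18,255,255)))):
        K,_,st,ce=cv2.connectedComponentsWithStats(m)
        print(n,k,[(np.round(ce[i],1).tolist(),st[i,2:5].tolist()) for i in range(1,K) if st[i,4]>15])
    for p in([.494,-.1505],[.492,-.059]): print("expected head",np.round(proj(c,p+[.133]),1))
print(arm.read_state()["eef_pos"],arm.read_state()["clock"])
E
```

```text
clock: 39.35
eef_pos: [0.4323, 0.0216, 0.2627]
ee_rot: [0.005, 3.14, 0.001]
contact_force: [0.5, 2.3, 0.2]
opening: 0.0598
grasp_force: 0.0
clock: 40.15
eef_pos: [0.4123, 0.1805, 0.2622]
ee_rot: [0.0, 3.142, 0.0]
contact_force: [-0.4, -0.6, -0.0]
opening: 0.0595
grasp_force: 0.0
scene yellow [([248.3, 169.8], [12, 18, 166]), ([446.7, 204.9], [27, 21, 251]), ([187.5, 234.0], [15, 17, 163]), ([385.4, 239.6], [22, 9, 153]), ([389.4, 257.2], [24, 10, 151]), ([214.4, 298.1], [8, 10, 36])]
scene green [([182.2, 193.2], [14, 15, 142]), ([157.7, 219.2], [16, 17, 179])]
scene red [([371.7, 141.0], [7, 21, 104]), ([336.4, 154.1], [6, 21, 109]), ([284.3, 156.6], [11, 16, 116]), ([457.1, 182.3], [11, 10, 82]), ([316.8, 215.9], [16, 21, 130]), ([278.8, 231.9], [15, 23, 146]), ([159.9, 241.8], [16, 16, 154])]
scene orange [([428.4, 104.2], [10, 7, 56])]
expected head [249.1 170.4]
expected head [284.1 157.5]
top yellow [([296.5, 128.0], [20, 14, 143]), ([290.5, 143.6], [20, 14, 136]), ([442.9, 146.8], [5, 5, 17]), ([215.4, 162.8], [13, 7, 19]), ([447.8, 209.5], [12, 10, 85]), ([379.0, 243.2], [11, 11, 75])]
top green [([467.9, 236.6], [14, 11, 95]), ([441.4, 255.8], [12, 11, 92])]
top red [([206.9, 149.7], [9, 10, 73]), ([341.9, 172.0], [6, 22, 108]), ([377.9, 172.2], [6, 21, 108]), ([266.0, 201.6], [7, 6, 34]), ([305.0, 202.5], [5, 6, 26]), ([471.2, 213.1], [12, 10, 75]), ([341.5, 243.3], [10, 10, 47])]
top orange [([176.3, 231.6], [11, 10, 82])]
expected head [378.5 242.6]
expected head [341.9 242.4]
[0.41237098 0.18054178 0.26226676] 40.25
```

Both heads are where correctly seated pillars should appear in both views. Four pillars remain in the rack, the rod stands in its stand, and both handles are down.

```bash
python3 -c "
from bench import arm
print(arm.sign_off())"
```

```text
the job is handed in; nothing more can be done
None
```

The job is handed in: both clamps are closed, the bores measured 55 mm (left) and 40 mm (right), a red pillar stands in the left and a yellow in the right, the rod is back in its stand, and the other four pillars are in the rack.

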